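Clear the picking tray and latch the sample case

ROBOT

A 6-joint arm with a two-finger parallel gripper is mounted at the origin on the work surface. World frame = base frame: x ahead of the robot, y to its left, z up, the work surface at z = 0. Lengths are in m, angles in rad, forces in N, time in s.
With the tool pointing down it reaches from about 0.275 to 0.75 m from the base axis. Payload 10.2 kg.
Tool frame: the origin (TCP) lies midway between the tips of the shut fingers; the grasp point (between the pads) lies 19 mm behind it; z points along the fingers, y is the line along which they close (so a half turn about z gives the same grasp; the last joint's range is limited). The gripper opens to 85 mm and grips with 20 to 120 N. Pads are 22 mm wide; open, the fingers measure 114 mm over their backs; the gripper's body (76 mm by 85 mm) begins 54 mm behind the grasp point. The pads swing forward as they close: fully open they stand 13 mm farther back than shut.
Start: joints at [1.076, 0.313, 1.498, -0, 1.331, -0.223], TCP at [0.141, 0.506, 0.231] pointing down, gripper open.
Joint ranges: [-2.94, 2.94], [-0.97, 2.17], [0.19, 2.56], [-1.23, 4.37], [0.02, 3.11], [-2.88, 2.88]. Speed limits (rad/s): [2.39, 2.39, 3.01, 3.14, 3.14, 3.14].

INTERFACE

Orientations are given as a unit quaternion [w, x, y, z].
In Python, from workcell import ctrl gives the robot as it stands.
- The arm moves only by the shell command python3 -m pendant 'ROWS' [FORCE]. ROWS is JSON, a list of rows, each an object with "translation": the shift along the world's x, y, z in m, a list of three; "angular": the turn, a rotation vector about the world's x, y, z in degrees, a list of three; "grip": the opening, from 0 (shut) to 1 (fully open). In form: [{"translation": [tx, ty, tz], "angular": [wx, wy, wz], "grip": grip}, ...]. A call has 1 to 8 rows; each row shifts and turns the commanded pose from where the row before left it; what a row does not reach is not made up. A row lasts 1/8 s, in which the tool goes at most 62.5 mm and 10.7 degrees, less where a joint would pass 70% of its speed; a pose out of reach is approached as far as the arm can. A call with a gripper value outside its range is refused whole. The fingers move at their own pace and stop on an object; FORCE is the grip in N (left out, the last holds). Time passes only in rows, so rows that do not move let the fingers close. It gives the time, the measured TCP pose, the force, the opening and the grip force at its end, in the units of the state.
- ctrl.read_state(): the state, without advancing time (a new reading comes with each control period).
- ctrl.grab_frame(name): name is "scene" or "top" or "wrist"; returns a dict with "frame" (400x640x3 uint8, red, green, blue), "vfov" (degrees; the focal length in pixels is half the picture's height over the tangent of half this angle, whatever the lens; pixels are square), "cx", "cy" (the principal point, pixels), "rvec" (rotation vector, rad) and "tvec" (3), from world to camera coordinates, as OpenCV has them; the wrist camera has in their place "T_tool_cam" (4x4, takes a point from camera to tool coordinates, whose origin is the TCP and whose axes are the flange's). Camera axes: x right, y down, z forward; pixel columns grow to the right and rows downward; lengths in m; the calibration is good to about 2 mm. The wrist camera is an equidistant fisheye: a pixel r from the principal point sees the ray r / f radians off the axis. A picture is of the moment at which its call begins: read the wrist's pose just before it. There is no depth.
- ctrl.hand_in(): hands the job in; it is judged then, once.
The state is a dict: "clock": time; "q": joint angles; "qvel": joint speeds; "tau": joint torques, N m; "position": TCP position; "tool_rot": TCP orientation; "contact_force": force on the tool from outside, world axes, zero at the start; "ft_torque": the same for the moment, N m; "opening": finger opening in m; "finger_force": force on a finger pad.
Only numpy, scipy, OpenCV 4.12 (cv2) and the standard library are available. Lean on these libraries where they do the work, as an engineer would, in place of code of your own. Each camera call takes 0.05 s, during which the arm holds its last target. There are 200 camera calls.

TASK

Move both drill cores off the deck to stand upright on the cork board, draw the blue cover fully open, and take the scraper to sweep every rock chip off the tray into the well, keeping your fingers off chips that lie on the tray (one that strays elsewhere may be picked up and dropped into the well). Stand the scraper upright in the middle of its rubber mat again, and with all the chips inside slide the cover fully home until its orange tongue clicks down behind the red ledge. Leave the jar and the glass dish where they are.

Things in the scene. Friction and masses are not known exactly. Their poses are not given: they have to be found in the camera images.
- station: Sorting station, fixed on the desk, 174 mm wide (its x), 428 mm long (its y). Origin: on the desk top, under the middle of the line where tray and well meet; z up. From +y to -y: white tray (y = 0 to 210 mm), black well (-90 to 0), grey deck (flat, 65 mm above the desk, -210 to -90). Well and deck lie between side rails at x = +-72 to +-87, up to 89 mm above the desk.
- tray (a point): Middle of the tray's flat white floor, 75 mm above the desk, axes as the station's. Inside 156 mm (x) by 210 mm (y). Grey walls 8 mm thick rise 23 mm above the floor on both long sides and at the back (+y); at the -y end it is open and drops straight into the well.
- well (a point): Middle of the black well's floor, 8 mm above the desk, axes as the station's. The well is open at the top, 156 mm (x) by 90 mm (y), and reaches up to the tray floor's level at its +y side.
- ledge (a point): Top of the red ledge's steep face (facing the well), in the middle of the deck's width. The ledge is 50 mm wide (station's x), 7 mm high; its ramp rises towards the well, from 16 mm before the face.
- cover (a joint): Blue sliding cover of the well, captive in the rails, m: 0 = fully home (stop), 0.100 = fully open over the deck (stop, towards the station's -y). Plate 154 x 100 x 5 mm, top 82 mm above the desk. Friction about 1.5 N, stays where left; starts about a third open. Closing, from 0.018 to 0.005 the tongue rides up the ledge (about 7 N), then clicks and locks. Opening fully needs the deck free.
- cover_grip (a point): Centre of the black grip fin on the cover, 64 mm along the station's x, 18 mm along its y, 26 mm tall (from 82 to 108 mm above the desk; this point is at 95 mm). It lies at y = -35 mm minus the cover's value in the station's frame, x = 0.
- tongue (a joint): Bend of the cover's springy orange tongue (40 mm wide, 35 mm long, in the middle of the cover's rear (-y) edge), rad: 0 = at rest, about 0.12 when riding on the ledge.
- core1_center (a point): Drill core of brown rock, upright cylinder of 36 mm diameter and 80 mm length with a white band near the top, 0.2 kg; this point is its centre, z along the cylinder. At the start it stands on the deck behind the cover.
- core2_center (a point): Drill core of grey rock, otherwise like the brown one; centre, z along the cylinder. At the start it stands on the deck beside the other, about 70 mm apart.
- board: Cork board, fixed on the desk, 170 mm (its x) by 90 mm (its y), 12 mm thick: the place for both cores. Origin at the centre of its underside.
- scraper_center (a point): Scraper block standing upright: yellow foot 110 mm (its x) by 46 mm (its y) by 36 mm tall, with a black handle on top, 60 mm (x) by 20 mm (y), from 36 to 80 mm above its underside; 0.25 kg. This point is its centre, 40 mm above the underside; z up. At the start it stands on its rest.
- rest: Black rubber mat, fixed, 150 mm (its x) by 80 mm by 3 mm thick: the scraper's place. Origin at the centre of its underside, on the desk.
- chip1_center (a point): Rock chip, reddish brown, 36 (its x) x 26 (its y) x 14 mm, 40 g; this point is its centre. May be absent. At the start it lies flat on the tray, within 146 mm of the well.
- chip2_center (a point): Rock chip, green-grey, 36 (its x) x 26 (its y) x 14 mm, 40 g; this point is its centre. May be absent. At the start it lies flat on the tray, within 146 mm of the well.
- chip3_center (a point): Rock chip, sand-coloured, 36 (its x) x 26 (its y) x 14 mm, 40 g; this point is its centre. May be absent. At the start it lies flat on the tray, within 146 mm of the well.
- chip4_center (a point): Rock chip, dark grey, 36 (its x) x 26 (its y) x 14 mm, 40 g; this point is its centre. May be absent. At the start it lies flat on the tray, within 146 mm of the well.
- chip5_center (a point): Rock chip, brick-brown, 36 (its x) x 26 (its y) x 14 mm, 40 g; this point is its centre. May be absent. At the start it lies flat on the tray, within 146 mm of the well.
- chip6_center (a point): Rock chip, blue-grey, 36 (its x) x 26 (its y) x 14 mm, 40 g; this point is its centre. May be absent. At the start it lies flat on the tray, within 146 mm of the well.
- jar: Bystander: amber glass jar, 60 mm across and 110 mm tall, origin under its centre.
- dish: Bystander: small glass dish, 90 mm across and 20 mm tall, origin under its centre.
Things that resemble listed ones, but are neither listed nor needed, are in the scene too. What is shaped like the part that bears core1_center but green is not meant.

How it is judged:
By the outcome, as a careful person would: the job done as asked, in the order asked, and still so for the second after the job is handed in, with the robot touching nothing.
Of chip1, chip2, chip3, chip4, chip5, chip6 only 3 to 5 are there at a start; the rules pass over those that are not, and their reading is None.
At some moment in a run one of chip1, chip2, chip3, chip4, scraper may be knocked a few centimetres aside while the robot is not near it.
It also fails if it takes over 210 s, if anything falls off the work surface, if the arm or the gripper's body presses on something with over 40 N, if the wrist force passes 120 N, or if a joint passes its speed limit or range.

## Working session

There is one attempt and no reset: what is moved stays moved. The work goes in short steps, Python scripts to look and compute and a shell command to move; the robot and the scene stay as the last step left them, time stands still between calls to the robot, and variables do not carry over. Pictures are saved under pics/ and viewed, at most 14 in all, crops included, and the job is handed in when it is done.

```bash
mkdir -p pics; ls; cat > h.py <<'E'
import numpy as np, cv2
from workcell import ctrl
from scipy.spatial.transform import Rotation as R
def grab(n,save=None):
    s=ctrl.read_state(); f=ctrl.grab_frame(n)
    if save: cv2.imwrite(f'pics/{save}.png',f['frame'][:,:,::-1])
    f['state']=s; return f
def foc(f): return 200/np.tan(np.radians(f['vfov'])/2)
def pix(f,P):
    k=foc(f);K=np.array([[k,0,f['cx']],[0,k,f['cy']],[0,0,1.]])
    return cv2.projectPoints(np.atleast_2d(np.array(P,float)),np.array(f['rvec'],float),np.array(f['tvec'],float),K,None)[0][:,0]
def world(f,uv,z):
    k=foc(f);Rm=cv2.Rodrigues(np.array(f['rvec'],float))[0];t=np.array(f['tvec'],float).ravel()
    uv=np.atleast_2d(np.array(uv,float));d=np.c_[(uv[:,0]-f['cx'])/k,(uv[:,1]-f['cy'])/k,np.ones(len(uv))]@Rm
    c=-Rm.T@t; return c+d*((z-c[2])/d[:,2])[:,None]
def tool(s):
    q=np.array(s['tool_rot']);return R.from_quat(q[[1,2,3,0]])
def wworld(f,uv,z):
    s=f['state'];Rt=tool(s).as_matrix();T=np.array(f['T_tool_cam']);k=foc(f)
    out=[]
    for u in np.atleast_2d(np.array(uv,float)):
        d=np.array([u[0]-f['cx'],u[1]-f['cy']]);r=np.hypot(*d)+1e-9;a=r/k
        v=Rt@T[:3,:3]@np.r_[d/r*np.sin(a),np.cos(a)];c=np.array(s['position'])+Rt@T[:3,3]
        out.append(c+v*(z-c[2])/v[2])
    return np.array(out)
E
python3 - <<'E'
from h import *
import pickle
for n in('top','scene'):
    f=grab(n,n+'0');pickle.dump(f,open(n+'0.pkl','wb'));print(n,f['vfov'],f['cx'],f['cy'],f['rvec'],f['tvec'])
s=ctrl.read_state();print(s)
E
```

```text
pics
top 57.50824829618113 315.6854536528417 202.9122121812308 [ 2.15923611 -2.12157807  0.18347788] [-0.02811629  0.58101838  0.92290831]
scene 55.75887126115975 319.56186430651775 197.26697546937032 [ 0.61833935  2.80003894 -0.87837769] [ 0.52598789 -0.14038824  1.06639296]
{'clock': 0.1, 'q': array([ 1.07562180e+00,  3.13425747e-01,  1.49837214e+00, -1.66298979e-05,
        1.33099956e+00, -2.23393222e-01]), 'qvel': array([-0.00084591, -0.00100239, -0.00391939, -0.0013943 ,  0.00139104,
        0.00048836]), 'tau': array([ 3.83419465e-03, -4.12903869e+01, -2.60141981e+01, -1.41047963e-04,
        3.06667949e-03,  7.77017635e-05]), 'position': array([0.14083347, 0.50551498, 0.23077193]), 'tool_rot': array([-2.04245966e-04,  1.35470819e-01,  9.90781154e-01, -5.66775428e-04]), 'contact_force': array([ 0.39639612, -0.03338472,  0.57218318]), 'ft_torque': array([-0.0184367 ,  0.00939606,  0.04881527]), 'finger_force': 0.0, 'opening': 0.08539060083778616}
```

View pics/top0.png

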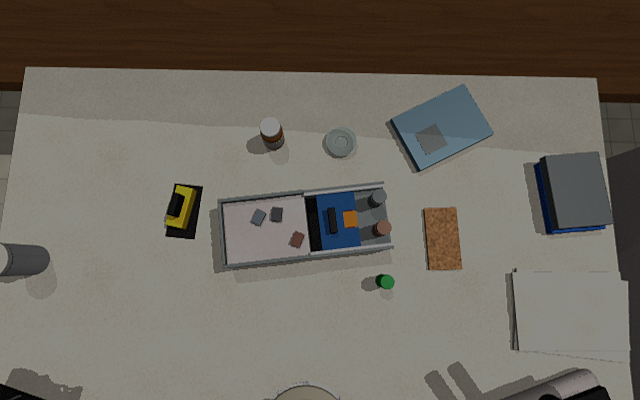

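View pics/scene0.png

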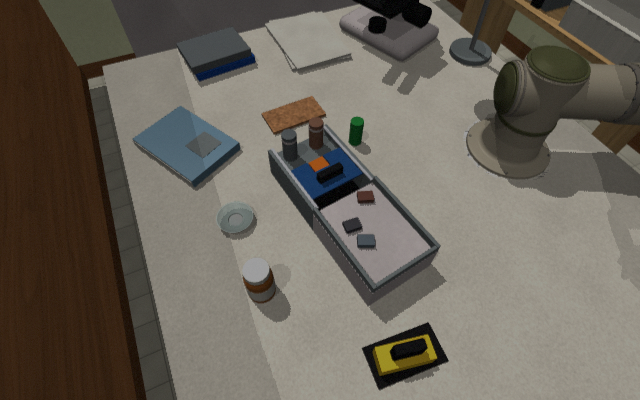

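Top view: brown core at (383,229), with lookalikes green cylinder (385,282, decoy) and grey core (377,198). Chips are at (258,217), (277,214) and (297,239), the scraper at (182,207) on the mat, and the board at (443,238). I choose (383,229) as core1, and the crop below is the check.

```bash
python3 - <<'E'
import cv2
a=cv2.imread('pics/top0.png')[165:295,155:475]
a=cv2.convertScaleAbs(a,alpha=1.5,beta=10)
cv2.imwrite('pics/c0.png',cv2.resize(a,None,fx=2.5,fy=2.5,interpolation=cv2.INTER_CUBIC))
E
```

```text
(no output)
```

View pics/c0.png

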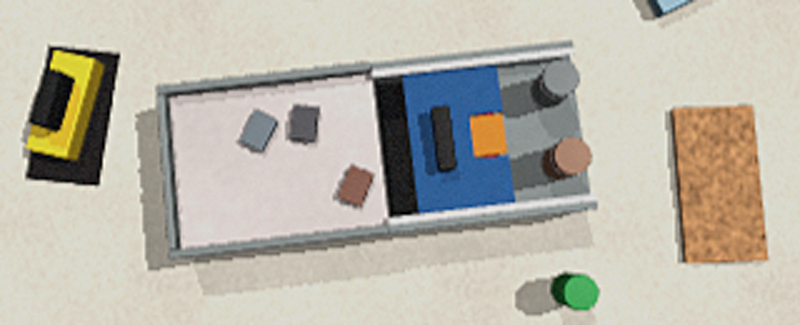

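```bash
python3 - <<'E'
from h import *
import pickle
from scipy.optimize import least_squares
f=pickle.load(open('top0.pkl','rb'))
c=lambda L:np.array(L,float)/2.5+[154.8,164.8]
M=np.array([[.0865,.218,.098],[-.0865,.218,.098],[.087,-.21,.089],[-.087,-.21,.089]])
px=c([(158,88),(172,257),(573,43),(595,205)])
def T(p,M):
    cs,sn=np.cos(p[2]),np.sin(p[2]);return np.c_[p[0]+cs*M[:,0]-sn*M[:,1],p[1]+sn*M[:,0]+cs*M[:,1],M[:,2]]
r=least_squares(lambda p:(pix(f,T(p,M))-px).ravel(),[.5,.1,0]);p=r.x
print('station',p,np.degrees(p[2]),r.fun.round(1))
def st(w): 
    d=w[:,:2]-p[:2];cs,sn=np.cos(p[2]),np.sin(p[2]);return np.c_[d[:,0]*cs+d[:,1]*sn,-d[:,0]*sn+d[:,1]*cs]
for n,L,z in [('core g,b',[(559,80),(572,157)],.145),('green',[(575,292)],.08),('board',[(676,107),(752,105),(767,261),(687,262)],.012),('mat',[(50,45),(118,52),(100,184),(27,178)],.003),('foot',[(56,53),(102,56),(76,158),(29,146)],.039),('handle',[(46,72),(74,74),(59,130),(31,122)],.083),('chips',[(258,131),(304,124),(354,186)],.089),('fin',[(441,140)],.108),('edge',[(375,78),(389,222)],.075)]:
    w=world(f,c(L),z);print(n,w[:,:2].round(3).tolist(),'mean',w.mean(0)[:2].round(4),'st',st(w).round(3).tolist())
pickle.dump(p,open('st.pkl','wb'))
g=pickle.load(open('scene0.pkl','rb'));im=cv2.cvtColor(g['frame'],cv2.COLOR_RGB2BGR)
for q in pix(g,T(p,M)): cv2.circle(im,(int(q[0]),int(q[1])),2,(0,0,255),-1)
for q in pix(g,np.r_[world(f,c([(559,80),(572,157)]),.145),world(f,c([(676,107),(752,105),(767,261),(687,262)]),.012),world(f,c([(50,45),(118,52),(100,184),(27,178)]),.003)]): cv2.circle(im,(int(q[0]),int(q[1])),2,(255,0,255),-1)
cv2.imwrite('pics/c1.png',cv2.resize(im[80:400,200:460],None,fx=1.8,fy=1.8,interpolation=cv2.INTER_CUBIC))
E
```

```text
station [0.5218283  0.00308252 0.13510025] 7.740673943464442 [-0.8 -0.9 -1.1  0.8  0.2 -1.5  1.7  1.2]
core g,b [[0.583, -0.168], [0.509, -0.179]] mean [ 0.5461 -0.1733] st [[0.038, -0.177], [-0.037, -0.179]]
green [[0.381, -0.193]] mean [ 0.3809 -0.193 ] st [[-0.166, -0.175]]
board [[0.58, -0.321], [0.583, -0.405], [0.414, -0.414], [0.411, -0.327]] mean [ 0.497  -0.3669] st [[0.014, -0.329], [0.006, -0.413], [-0.163, -0.399], [-0.154, -0.313]]
mat [[0.639, 0.377], [0.632, 0.301], [0.484, 0.311], [0.49, 0.391]] mean [0.5611 0.3448] st [[0.166, 0.355], [0.149, 0.28], [0.004, 0.31], [0.02, 0.388]]
foot [[0.622, 0.356], [0.62, 0.306], [0.509, 0.326], [0.521, 0.377]] mean [0.568  0.3414] st [[0.147, 0.336], [0.138, 0.287], [0.031, 0.322], [0.05, 0.37]]
handle [[0.593, 0.348], [0.592, 0.319], [0.533, 0.33], [0.541, 0.359]] mean [0.5648 0.3392] st [[0.117, 0.332], [0.112, 0.304], [0.056, 0.323], [0.067, 0.35]]
chips [[0.535, 0.128], [0.543, 0.081], [0.482, 0.029]] mean [0.5201 0.0793] st [[0.03, 0.121], [0.032, 0.075], [-0.036, 0.031]]
fin [[0.527, -0.057]] mean [ 0.5273 -0.0566] st [[-0.003, -0.06]]
edge [[0.595, 0.011], [0.447, -0.007]] mean [0.5207 0.0022] st [[0.073, -0.002], [-0.076, 0.001]]
```

View pics/c1.png

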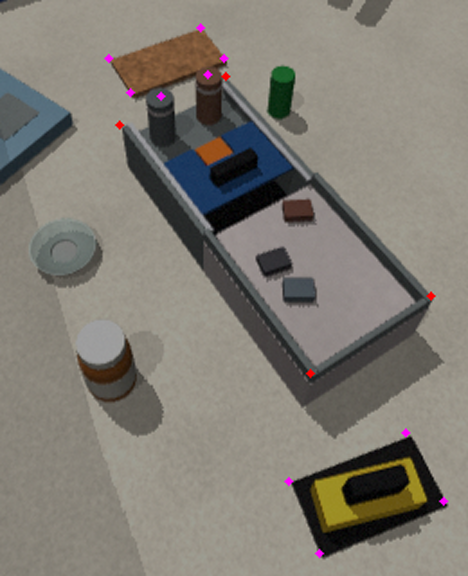

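The overlay agrees: station corners, cores, board and mat all land on their features to within a few pixels. Next I move above the cores.

```bash
python3 -m pendant '[{"translation":[0.031,-0.05,0.012],"angular":[0,0,2],"grip":1},{"translation":[0.031,-0.05,0.012],"angular":[0,0,2],"grip":1},{"translation":[0.031,-0.05,0.012],"angular":[0,0,2],"grip":1},{"translation":[0.031,-0.05,0.012],"angular":[0,0,2],"grip":1},{"translation":[0.031,-0.05,0.012],"angular":[0,0,2],"grip":1},{"translation":[0.031,-0.05,0.012],"angular":[0,0,2],"grip":1},{"translation":[0.031,-0.05,0.01],"angular":[0,0,2],"grip":1},{"translation":[0.031,-0.05,0.01],"angular":[0,0,2],"grip":1}]' | tail -c 600; python3 -m pendant '[{"translation":[0.031,-0.05,0],"angular":[0,0,2],"grip":1},{"translation":[0.031,-0.05,0],"angular":[0,0,2],"grip":1},{"translation":[0.031,-0.05,0],"angular":[0,0,2],"grip":1},{"translation":[0.031,-0.05,0],"angular":[0,0,1.2],"grip":1},{"translation":[0.031,-0.05,0],"angular":[0,0,0],"grip":1},{"translation":[0,0,0],"angular":[0,0,0],"grip":1},{"translation":[0,0,0],"angular":[0,0,0],"grip":1}]'|tail -c 600
python3 - <<'E'
from h import *
import pickle
f=grab('wrist','w0');pickle.dump(f,open('w0.pkl','wb'));print(f['vfov'],f['cx'],f['cy'],f['T_tool_cam'])
s=f['state'];print(s['position'],tool(s).as_matrix().round(3),s['q'].round(2))
E
```

```text
clock: 1.1
position: [0.3895, 0.1039, 0.3236]
tool_rot: [0.0, -0.004, 1.0, 0.0]
contact_force: [0.0, 1.0, -0.1]
opening: 0.0857
finger_force: 0.0
clock: 1.98
position: [0.5437, -0.1438, 0.323]
tool_rot: [-0.0, -0.067, 0.998, 0.0]
contact_force: [0.4, 1.1, 0.1]
opening: 0.0854
finger_force: 0.0
65.70646984690485 317.2769554463693 197.62918803966087 [[-6.18266157e-05 -9.46247614e-01 -3.23443117e-01  8.42686283e-02]
 [ 9.99999796e-01  1.46995512e-04 -6.21193481e-04  3.05705001e-04]
 [ 6.35347536e-04 -3.23443089e-01  9.46247412e-01 -1.43731150e-01]
 [ 0.00000000e+00  0.00000000e+00  0.00000000e+00  1.00000000e+00]]
[ 0.54371513 -0.14381436  0.32303142] [[-0.991 -0.133 -0.001]
 [-0.133  0.991  0.001]
 [ 0.001  0.001 -1.   ]] [-0.47  0.35  1.2   0.    1.58 -2.17]
```

View pics/w0.png

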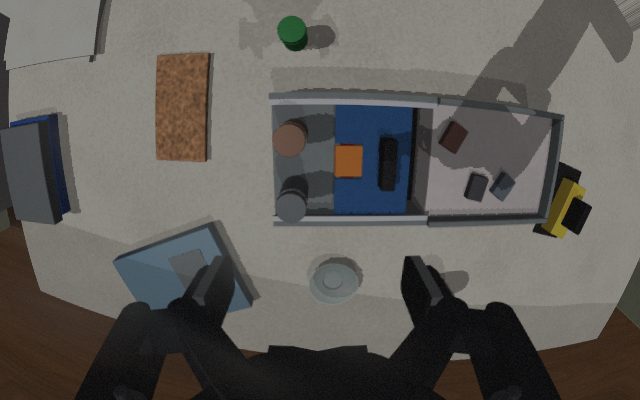

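The wrist view shows the brown core top at (290,138), grey core top at (291,206), fin at (388,164), rail ends at (270,96)/(275,223), and board corners at (158,54)/(210,53)/(207,161)/(156,160).

```bash
cat >> h.py <<'E'
import pickle,os
p=pickle.load(open('st.pkl','rb')) if os.path.exists('st.pkl') else None
def st(w):
    d=np.atleast_2d(w)[:,:2]-p[:2];cs,sn=np.cos(p[2]),np.sin(p[2]);return np.c_[d[:,0]*cs+d[:,1]*sn,-d[:,0]*sn+d[:,1]*cs]
def ws(a,b):
    cs,sn=np.cos(p[2]),np.sin(p[2]);return np.array([p[0]+cs*a-sn*b,p[1]+sn*a+cs*b])
E
python3 - <<'E'
from h import *
f=pickle.load(open('w0.pkl','rb'))
for n,L,z in [('cores b,g',[(290,138),(291,206)],.145),('board',[(158,54),(210,53),(207,161),(156,160)],.012),('rail ends outer',[(270,96),(275,222)],.089),('tray back outer',[(563,116),(548,222)],.098),('fin',[(388,164)],.108),('cover rear edge',[(334,104),(334,213)],.082),('cover front',[(415,108),(409,214)],.082),('edge',[(428,109),(426,212)],.075)]:
    w=wworld(f,L,z);print(n,w[:,:2].round(3).tolist(),'st',st(w).round(3).tolist())
E
```

```text
cores b,g [[0.508, -0.177], [0.583, -0.168]] st [[-0.038, -0.177], [0.037, -0.178]]
board [[0.412, -0.412], [0.41, -0.322], [0.577, -0.313], [0.584, -0.406]] st [[-0.165, -0.397], [-0.155, -0.307], [0.012, -0.321], [0.007, -0.413]]
rail ends outer [[0.467, -0.211], [0.63, -0.189]] st [[-0.083, -0.205], [0.081, -0.205]]
tray back outer [[0.409, 0.207], [0.577, 0.237]] st [[-0.084, 0.218], [0.086, 0.224]]
fin [[0.528, -0.06]] st [[-0.003, -0.063]]
cover rear edge [[0.468, -0.133], [0.609, -0.112]] st [[-0.072, -0.128], [0.071, -0.126]]
cover front [[0.455, -0.031], [0.597, -0.009]] st [[-0.071, -0.024], [0.073, -0.022]]
edge [[0.453, -0.01], [0.594, 0.019]] st [[-0.07, -0.004], [0.073, 0.006]]
```

```bash
python3 -m pendant '[{"translation":[-0.018,-0.017,-0.03],"angular":[0,0,0],"grip":1},{"translation":[-0.018,-0.017,-0.03],"angular":[0,0,0],"grip":1},{"translation":[0,0,-0.045],"angular":[0,0,0],"grip":1},{"translation":[0,0,-0.045],"angular":[0,0,0],"grip":1},{"translation":[0,0,-0.04],"angular":[0,0,0],"grip":1},{"translation":[0,0,-0.025],"angular":[0,0,0],"grip":1},{"translation":[0,0,-0.012],"angular":[0,0,0],"grip":1},{"translation":[0,0,0],"angular":[0,0,0],"grip":1}]'; python3 -m pendant '[{"translation":[0,0,0],"angular":[0,0,0],"grip":0.2},{"translation":[0,0,0],"angular":[0,0,0],"grip":0.2},{"translation":[0,0,0],"angular":[0,0,0],"grip":0.2},{"translation":[0,0,0],"angular":[0,0,0],"grip":0.2},{"translation":[0,0,0],"angular":[0,0,0],"grip":0.2},{"translation":[0,0,0],"angular":[0,0,0],"grip":0.2}]' 40
```

```text
clock: 3.02
position: [0.508, -0.1778, 0.0967]
tool_rot: [0.0, -0.067, 0.998, -0.0]
contact_force: [-0.3, -0.3, 0.8]
opening: 0.0854
finger_force: 0.0
clock: 3.78
position: [0.5082, -0.1784, 0.0969]
tool_rot: [0.0, -0.067, 0.998, -0.0]
contact_force: [-0.6, 1.2, 5.7]
opening: 0.0355
finger_force: 39.4
```

```bash
python3 -m pendant '[{"translation":[0,0,0.03],"angular":[0,0,0],"grip":0.2},{"translation":[0,0,0.04],"angular":[0,0,0],"grip":0.2},{"translation":[-0.005,-0.02,0.02],"angular":[0,0,0],"grip":0.2},{"translation":[-0.01,-0.04,0],"angular":[0,0,0],"grip":0.2},{"translation":[-0.015,-0.055,0],"angular":[0,0,0],"grip":0.2},{"translation":[-0.015,-0.055,0],"angular":[0,0,0],"grip":0.2},{"translation":[-0.005,-0.02,-0.02],"angular":[0,0,0],"grip":0.2},{"translation":[0,0,-0.04],"angular":[0,0,0],"grip":0.2}]'; python3 -m pendant '[{"translation":[0,0,-0.04],"angular":[0,0,0],"grip":0.2},{"translation":[0,0,-0.025],"angular":[0,0,0],"grip":0.2},{"translation":[0,0,-0.010],"angular":[0,0,0],"grip":0.2},{"translation":[0,0,-0.007],"angular":[0,0,0],"grip":0.2},{"translation":[0,0,0],"angular":[0,0,0],"grip":0.2},{"translation":[0,0,0],"angular":[0,0,0],"grip":0.2}]'
```

```text
clock: 4.78
position: [0.4577, -0.3697, 0.1255]
tool_rot: [0.001, -0.066, 0.998, -0.001]
contact_force: [-0.9, 0.1, -2.4]
opening: 0.0349
finger_force: 40.8
clock: 5.52
position: [0.4582, -0.3684, 0.045]
tool_rot: [0.0, -0.067, 0.998, -0.0]
contact_force: [0.2, 0.4, -2.7]
opening: 0.0355
finger_force: 40.5
```

```bash
python3 -m pendant '[{"translation":[0,0,-0.002],"angular":[0,0,0],"grip":0.2},{"translation":[0,0,0],"angular":[0,0,0],"grip":0.2},{"translation":[0,0,0],"angular":[0,0,0],"grip":1},{"translation":[0,0,0],"angular":[0,0,0],"grip":1},{"translation":[0,0,0],"angular":[0,0,0],"grip":1},{"translation":[0,0,0],"angular":[0,0,0],"grip":1},{"translation":[0,0,0.03],"angular":[0,0,0],"grip":1},{"translation":[0,0,0.05],"angular":[0,0,0],"grip":1}]'; python3 -m pendant '[{"translation":[0,0,0.05],"angular":[0,0,0],"grip":1},{"translation":[0.025,0.04,0.03],"angular":[0,0,0],"grip":1},{"translation":[0.033,0.053,0],"angular":[0,0,0],"grip":1},{"translation":[0.033,0.053,0],"angular":[0,0,0],"grip":1},{"translation":[0.033,0.053,0],"angular":[0,0,0],"grip":1},{"translation":[0,0,-0.01],"angular":[0,0,0],"grip":1},{"translation":[0,0,-0.045],"angular":[0,0,0],"grip":1},{"translation":[0,0,0],"angular":[0,0,0],"grip":1}]'
python3 - <<'E'
from h import *
f=grab('wrist','w1');pickle.dump(f,open('w1.pkl','wb'));f=grab('top','t1');print(f['state']['clock'])
E
```

```text
clock: 6.52
position: [0.4573, -0.3676, 0.1219]
tool_rot: [-0.001, -0.066, 0.998, 0.001]
contact_force: [-0.0, -0.6, -0.0]
opening: 0.0854
finger_force: 0.0
clock: 7.52
position: [0.5802, -0.1692, 0.1444]
tool_rot: [-0.003, -0.066, 0.998, 0.002]
contact_force: [-0.2, 0.1, 1.0]
opening: 0.0857
finger_force: 0.0
7.575
```

View pics/w1.png

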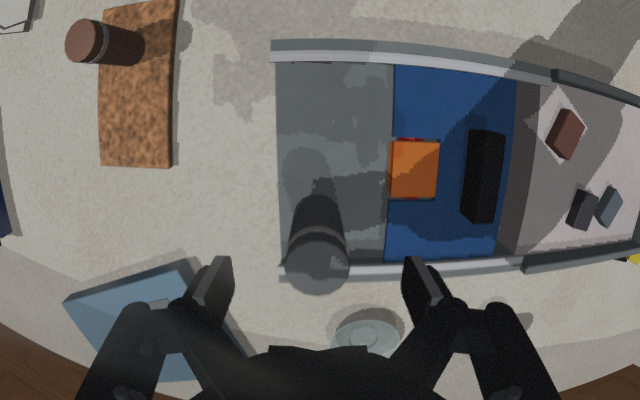

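Brown core stands upright on the board (top at 85,42, foot on the cork). The grey core at (318,265) sits centred between the fingers.

```bash
python3 -m pendant '[{"translation":[0.001,0,-0.03],"angular":[0,0,0],"grip":1},{"translation":[0,0,-0.021],"angular":[0,0,0],"grip":1},{"translation":[0,0,0],"angular":[0,0,0],"grip":0.2},{"translation":[0,0,0],"angular":[0,0,0],"grip":0.2},{"translation":[0,0,0],"angular":[0,0,0],"grip":0.2},{"translation":[0,0,0],"angular":[0,0,0],"grip":0.2},{"translation":[0,0,0],"angular":[0,0,0],"grip":0.2},{"translation":[0,0,0],"angular":[0,0,0],"grip":0.2}]' 40; python3 -m pendant '[{"translation":[0,0,0.03],"angular":[0,0,0],"grip":0.2},{"translation":[0,0,0.04],"angular":[0,0,0],"grip":0.2},{"translation":[-0.005,-0.02,0.02],"angular":[0,0,0],"grip":0.2},{"translation":[-0.01,-0.045,0],"angular":[0,0,0],"grip":0.2},{"translation":[-0.015,-0.055,0],"angular":[0,0,0],"grip":0.2},{"translation":[-0.013,-0.055,0],"angular":[0,0,0],"grip":0.2},{"translation":[-0.005,-0.02,-0.02],"angular":[0,0,0],"grip":0.2},{"translation":[0,0,-0.04],"angular":[0,0,0],"grip":0.2}]'; python3 -m pendant '[{"translation":[0,0,-0.04],"angular":[0,0,0],"grip":0.2},{"translation":[0,0,-0.025],"angular":[0,0,0],"grip":0.2},{"translation":[0,0,-0.010],"angular":[0,0,0],"grip":0.2},{"translation":[0,0,-0.007],"angular":[0,0,0],"grip":0.2},{"translation":[0,0,-0.002],"angular":[0,0,0],"grip":0.2},{"translation":[0,0,0],"angular":[0,0,0],"grip":0.2}]'
```

```text
clock: 8.62
position: [0.5836, -0.1697, 0.098]
tool_rot: [0.001, -0.067, 0.998, -0.001]
contact_force: [-1.6, -0.7, 6.3]
opening: 0.0351
finger_force: 39.4
clock: 9.62
position: [0.5348, -0.3658, 0.1261]
tool_rot: [0.001, -0.066, 0.998, -0.001]
contact_force: [0.3, 0.0, -2.9]
opening: 0.0354
finger_force: 40.6
clock: 10.38
position: [0.5356, -0.364, 0.0448]
tool_rot: [0.001, -0.067, 0.998, -0.0]
contact_force: [-4.0, 6.0, 10.1]
opening: 0.0351
finger_force: 41.3
```

```bash
python3 -m pendant '[{"translation":[0,0,0],"angular":[0,0,0],"grip":1},{"translation":[0,0,0],"angular":[0,0,0],"grip":1},{"translation":[0,0,0],"angular":[0,0,0],"grip":1},{"translation":[0,0,0],"angular":[0,0,0],"grip":1},{"translation":[0,0,0.03],"angular":[0,0,0],"grip":1},{"translation":[0,0,0.05],"angular":[0,0,0],"grip":1},{"translation":[0,0,0.05],"angular":[0,0,0],"grip":1},{"translation":[0,0.03,0.04],"angular":[0,0,0],"grip":1}]'; python3 -m pendant '[{"translation":[0,0.055,0.02],"angular":[0,0,0],"grip":1},{"translation":[0,0.055,0],"angular":[0,0,0],"grip":1},{"translation":[0,0.055,0],"angular":[0,0,0],"grip":1},{"translation":[-0.002,0.055,0],"angular":[0,0,0],"grip":1},{"translation":[-0.002,0.052,-0.02],"angular":[0,0,0],"grip":1},{"translation":[0,0,-0.02],"angular":[0,0,0],"grip":1},{"translation":[0,0,0],"angular":[0,0,0],"grip":1}]'
python3 - <<'E'
from h import *
f=pickle.load(open('w1.pkl','rb'))
w=wworld(f,[(470,128),(505,132),(493,224),(462,217),(482,175)],.108);print(w.round(3),st(w).round(3))
f=grab('wrist','w2');pickle.dump(f,open('w2.pkl','wb'));f=grab('top','t2')
E
```

```text
clock: 11.38
position: [0.5348, -0.3353, 0.2142]
tool_rot: [0.001, -0.065, 0.998, -0.001]
contact_force: [1.0, -0.1, -0.4]
opening: 0.0855
finger_force: 0.0
clock: 12.25
position: [0.5304, -0.0618, 0.1914]
tool_rot: [-0.001, -0.067, 0.998, 0.0]
contact_force: [-0.8, -1.2, 0.6]
opening: 0.0857
finger_force: 0.0
[[ 0.499 -0.082  0.108]
 [ 0.496 -0.055  0.108]
 [ 0.561 -0.044  0.108]
 [ 0.558 -0.072  0.108]
 [ 0.527 -0.065  0.108]] [[-0.034 -0.082]
 [-0.034 -0.054]
 [ 0.032 -0.052]
 [ 0.026 -0.08 ]
 [-0.004 -0.069]]
```

View pics/w2.png

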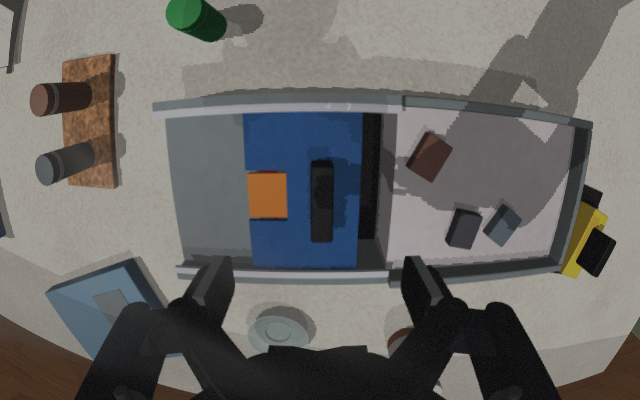

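Both cores stand upright on the board (62,98 / 70,160). The fin at (321,200) lies between the fingers, so I'll grip it and open the cover.

```bash
python3 -m pendant '[{"translation":[0,-0.002,-0.04],"angular":[0,0,0],"grip":1},{"translation":[0,0,-0.04],"angular":[0,0,0],"grip":1},{"translation":[0,0,-0.025],"angular":[0,0,0],"grip":1},{"translation":[0,0,0],"angular":[0,0,0],"grip":0},{"translation":[0,0,0],"angular":[0,0,0],"grip":0},{"translation":[0,0,0],"angular":[0,0,0],"grip":0},{"translation":[0,0,0],"angular":[0,0,0],"grip":0},{"translation":[0,0,0],"angular":[0,0,0],"grip":0}]' 40; python3 -m pendant '[{"translation":[0,0,0],"angular":[0,0,0],"grip":0},{"translation":[0.0013,-0.01,0],"angular":[0,0,0],"grip":0},{"translation":[0.0027,-0.02,0],"angular":[0,0,0],"grip":0},{"translation":[0.0027,-0.02,0],"angular":[0,0,0],"grip":0},{"translation":[0.0015,-0.011,0],"angular":[0,0,0],"grip":0},{"translation":[0,0,0],"angular":[0,0,0],"grip":0}]'
```

```text
clock: 13.35
position: [0.5314, -0.0643, 0.0884]
tool_rot: [0.001, -0.067, 0.998, -0.0]
contact_force: [-1.3, 1.5, 6.2]
opening: 0.017
finger_force: 42.9
clock: 14.1
position: [0.5397, -0.1265, 0.0885]
tool_rot: [0.001, -0.066, 0.998, -0.001]
contact_force: [-0.9, -1.4, 4.6]
opening: 0.0171
finger_force: 42.8
```

Now inch to the stop.

```bash
python3 -m pendant '[{"translation":[0.0005,-0.004,0],"angular":[0,0,0],"grip":0},{"translation":[0.0005,-0.004,0],"angular":[0,0,0],"grip":0},{"translation":[0,0,0],"angular":[0,0,0],"grip":0}]'; python3 -m pendant '[{"translation":[0.0005,-0.004,0],"angular":[0,0,0],"grip":0},{"translation":[0,0,0],"angular":[0,0,0],"grip":0}]';python3 - <<'E'
from h import *
print(st(ctrl.read_state()['position']))
E
```

```text
clock: 14.48
position: [0.54, -0.1287, 0.0884]
tool_rot: [-0.0, -0.067, 0.998, 0.004]
contact_force: [-3.9, 26.8, 14.4]
opening: 0.017
finger_force: 44.0
clock: 14.72
position: [0.5399, -0.1288, 0.0882]
tool_rot: [-0.001, -0.067, 0.998, 0.007]
contact_force: [-3.2, 46.1, 20.4]
opening: 0.0171
finger_force: 45.5
[[ 0.00018149 -0.13316566]]
```

```bash
python3 -m pendant '[{"translation":[-0.0013,0.01,0],"angular":[0,0,0],"grip":0},{"translation":[0,0,0],"angular":[0,0,0],"grip":1},{"translation":[0,0,0],"angular":[0,0,0],"grip":1},{"translation":[0,0,0],"angular":[0,0,0],"grip":1},{"translation":[0,0,0],"angular":[0,0,0],"grip":1},{"translation":[0,0,0.03],"angular":[0,0,0],"grip":1},{"translation":[0,0,0.05],"angular":[0,0,0],"grip":1},{"translation":[0,0.03,0.05],"angular":[0,0,0],"grip":1}]'; python3 -m pendant '[{"translation":[0.002,0.055,0.02],"angular":[0,0,-3],"grip":1},{"translation":[0.002,0.06,0],"angular":[0,0,-3],"grip":1},{"translation":[0.002,0.06,0],"angular":[0,0,-3],"grip":1},{"translation":[0.002,0.06,0],"angular":[0,0,-3],"grip":1},{"translation":[0.002,0.06,0],"angular":[0,0,-3],"grip":1},{"translation":[0.002,0.06,0],"angular":[0,0,-3],"grip":1},{"translation":[0.002,0.055,0],"angular":[0,0,0],"grip":1},{"translation":[0,0,0],"angular":[0,0,0],"grip":1}]'
python3 - <<'E'
from h import *
a=.0018;p[0]-=np.sin(p[2])*a;p[1]+=np.cos(p[2])*a;pickle.dump(p,open('st.pkl','wb'));print(p)
f=grab('wrist','w3');pickle.dump(f,open('w3.pkl','wb'));f=grab('top','t3');pickle.dump(f,open('t3.pkl','wb'))
E
```

```text
clock: 15.72
position: [0.5392, -0.0982, 0.2186]
tool_rot: [-0.0, -0.065, 0.998, -0.0]
contact_force: [1.3, 0.8, -0.2]
opening: 0.085
finger_force: 0.0
clock: 16.73
position: [0.5526, 0.3158, 0.2364]
tool_rot: [-0.0, 0.088, 0.996, 0.0]
contact_force: [-0.6, -1.1, -0.5]
opening: 0.0852
finger_force: 0.0
[0.52158586 0.00486612 0.13510025]
```

View pics/w3.png

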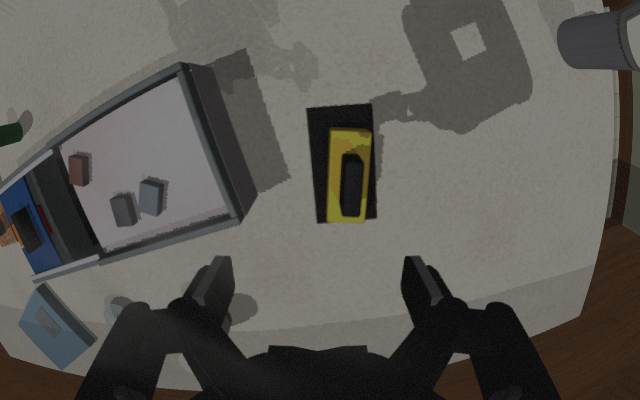

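The view shows the scraper handle at (352,186), foot top at (331,129)–(372,129)–(366,222)–(328,221), and the mat at (307,108)–(372,103)–(377,217)–(318,223).

```bash
python3 - <<'E'
from h import *
f=pickle.load(open('w3.pkl','rb'))
print(f['state']['position'],tool(f['state']).as_matrix()[:,1].round(3))
for n,L,z in [('handle',[(341,155),(363,155),(361,216),(342,216)],.083),('foot',[(331,129),(372,129),(366,222),(328,221)],.039),('mat',[(307,108),(372,103),(377,217),(318,223)],.003),('chips',[(124,209),(152,196),(79,170)],.086)]:
    w=wworld(f,L,z);print(n,w[:,:2].round(3).tolist(),w.mean(0).round(4))
    if n=='chips':print(st(w))
    else:
        d=w[3]+w[2]-w[0]-w[1];print(np.degrees(np.arctan2(d[1],d[0])))
E
```

```text
[0.55257086 0.31582324 0.23644614] [0.176 0.984 0.   ]
handle [[0.53, 0.343], [0.534, 0.365], [0.597, 0.354], [0.594, 0.334]] [0.5638 0.349  0.083 ]
-8.680966876765558
foot [[0.508, 0.339], [0.516, 0.384], [0.625, 0.363], [0.616, 0.317]] [0.5662 0.3507 0.039 ]
-11.193726926655147
mat [[0.482, 0.316], [0.489, 0.394], [0.637, 0.381], [0.632, 0.303]] [0.5599 0.3485 0.003 ]
-5.015720256179777
chips [[0.542, 0.087], [0.534, 0.133], [0.482, 0.033]] [0.5196 0.0839 0.086 ]
[[ 0.03162013  0.07815283]
 [ 0.02984393  0.1249162 ]
 [-0.03532693  0.03275815]]
```

```bash
python3 -m pendant '[{"translation":[0.006,0.0155,-0.03],"angular":[0,0,0],"grip":1},{"translation":[0.006,0.0155,-0.04],"angular":[0,0,0],"grip":1},{"translation":[0,0,-0.05],"angular":[0,0,0],"grip":1},{"translation":[0,0,-0.04],"angular":[0,0,0],"grip":1},{"translation":[0,0,-0.025],"angular":[0,0,0],"grip":1},{"translation":[0,0,-0.005],"angular":[0,0,0],"grip":1},{"translation":[0,0,0],"angular":[0,0,0],"grip":1}]' 80; python3 -m pendant '[{"translation":[0,0,0],"angular":[0,0,0],"grip":0},{"translation":[0,0,0],"angular":[0,0,0],"grip":0},{"translation":[0,0,0],"angular":[0,0,0],"grip":0},{"translation":[0,0,0],"angular":[0,0,0],"grip":0},{"translation":[0,0,0],"angular":[0,0,0],"grip":0},{"translation":[0,0,0],"angular":[0,0,0],"grip":0}]' 80; python3 -c "
from h import *
f=grab('wrist','w4');print(tool(f['state']).as_matrix()[:,1])"
```

```text
clock: 17.7
position: [0.5661, 0.3431, 0.0483]
tool_rot: [0.001, 0.091, 0.996, 0.0]
contact_force: [-0.6, -0.2, 0.3]
opening: 0.0856
finger_force: 0.0
clock: 18.45
position: [0.5654, 0.3438, 0.0473]
tool_rot: [-0.0, 0.09, 0.996, 0.0]
contact_force: [-0.5, -0.0, 0.2]
opening: 0.0192
finger_force: 78.8
[1.80121934e-01 9.83644289e-01 4.70772646e-05]
```

View pics/w4.png

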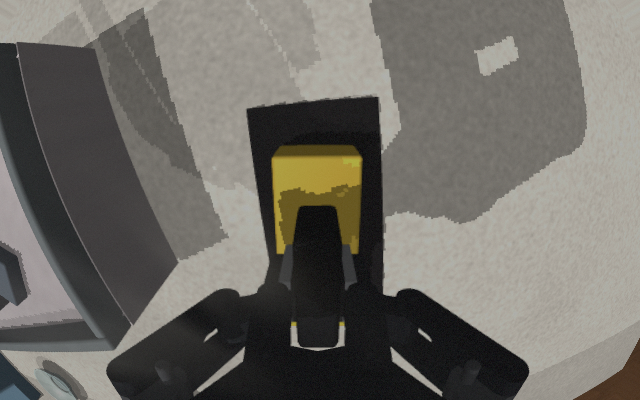

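The scraper handle is held, with the foot's near edge at (273,157)–(361,156) and mat corners at (247,110) and (378,97).

```bash
python3 - <<'E'
from h import *
f=grab('wrist');pos=f['state']['position'];print(pos)
Rm=tool(f['state']).as_matrix()
w=wworld(f,[(273,157),(361,156)],.039);m=wworld(f,[(247,110),(378,97),(383,285)],.003)
print(w.round(4),((w-pos)@Rm).round(4)); print(m.round(4))
d=m[1]-m[0];a=np.arctan2(-d[0],d[1]);ux=np.array([np.cos(a),np.sin(a)]);print('mat yaw',np.degrees(a),'centre',m[:2].mean(0)[:2]+.075*ux)
t=ws(0,.178);print('tray start',t,'delta',t-pos[:2], 'push dir',ws(0,-.01)-ws(0,0))
E
```

```text
[0.5653175  0.34375364 0.04728392]
[[0.5083 0.3315 0.039 ]
 [0.5157 0.375  0.039 ]] [[ 0.0539 -0.0224  0.0083]
 [ 0.0544  0.0218  0.0083]]
[[0.4824 0.3153 0.003 ]
 [0.4891 0.3949 0.003 ]
 [0.622  0.383  0.003 ]]
mat yaw -4.804328997066309 centre [0.5604423  0.34877599]
tray start [0.49761111 0.18124415] delta [-0.06770639 -0.16250949] push dir [ 0.0013469  -0.00990888]
```

```bash
python3 -m pendant '[{"translation":[0,0,0.035],"angular":[0,0,0],"grip":0},{"translation":[0,0,0.05],"angular":[0,0,0],"grip":0},{"translation":[0,0,0.05],"angular":[0,0,0],"grip":0},{"translation":[-0.017,-0.0406,0],"angular":[0,0,4.5],"grip":0},{"translation":[-0.017,-0.0406,0],"angular":[0,0,4.5],"grip":0},{"translation":[-0.017,-0.0406,0],"angular":[0,0,4.5],"grip":0},{"translation":[-0.017,-0.0406,0],"angular":[0,0,4.6],"grip":0},{"translation":[0,0,0],"angular":[0,0,0],"grip":0}]'; python3 -m pendant '[{"translation":[0,0,-0.03],"angular":[0,0,0],"grip":0},{"translation":[0,0,0],"angular":[0,0,0],"grip":0}]'; python3 - <<'E'
from h import *
f=grab('wrist','w5');s=f['state'];pickle.dump(f,open('w5.pkl','wb'));y=tool(s).as_matrix()[:,1];print(np.degrees(np.arctan2(y[1],y[0])),st(s['position']))
E
```

```text
clock: 19.55
position: [0.4964, 0.1794, 0.1822]
tool_rot: [-0.001, -0.066, 0.998, -0.0]
contact_force: [-0.1, 1.2, -2.6]
opening: 0.0189
finger_force: 79.4
clock: 19.8
position: [0.4963, 0.1816, 0.1505]
tool_rot: [-0.002, -0.067, 0.998, -0.0]
contact_force: [0.1, -0.5, -1.9]
opening: 0.0191
finger_force: 79.2
97.72501578682734 [[-0.00122964  0.17853256]]
```

View pics/w5.png

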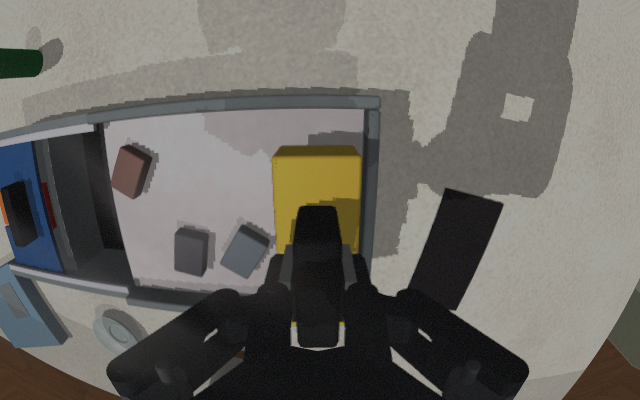

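```bash
python3 -m pendant '[{"translation":[0,0,-0.02],"angular":[0,0,0],"grip":0},{"translation":[0,0,-0.007],"angular":[0,0,0],"grip":0},{"translation":[0,0,-0.002],"angular":[0,0,0],"grip":0},{"translation":[0,0,0],"angular":[0,0,0],"grip":0}]'; python3 -m pendant '[{"translation":[0.0016,-0.0119,0],"angular":[0,0,0],"grip":0},{"translation":[0.0016,-0.0119,0],"angular":[0,0,0],"grip":0},{"translation":[0.0016,-0.0119,0],"angular":[0,0,0],"grip":0},{"translation":[0.0016,-0.0119,0],"angular":[0,0,0],"grip":0},{"translation":[0.0016,-0.0119,0],"angular":[0,0,0],"grip":0},{"translation":[0.0016,-0.0119,0],"angular":[0,0,0],"grip":0},{"translation":[0.0016,-0.0119,0],"angular":[0,0,0],"grip":0},{"translation":[0,0,0],"angular":[0,0,0],"grip":0}]'; python3 - <<'E'
from h import *
f=grab('wrist','w6');s=f['state'];y=tool(s).as_matrix()[:,1];print(np.degrees(np.arctan2(y[1],y[0])),st(s['position']))
E
```

```text
clock: 20.35
position: [0.4977, 0.1815, 0.1239]
tool_rot: [0.0, -0.067, 0.998, 0.0]
contact_force: [0.8, 0.2, -3.6]
opening: 0.0191
finger_force: 79.5
clock: 21.35
position: [0.5087, 0.0972, 0.1233]
tool_rot: [-0.0, -0.067, 0.998, -0.0]
contact_force: [-0.1, 0.3, -2.7]
opening: 0.0194
finger_force: 79.6
97.66219269445305 [[-0.00032726  0.09320126]]
```

View pics/w6.png

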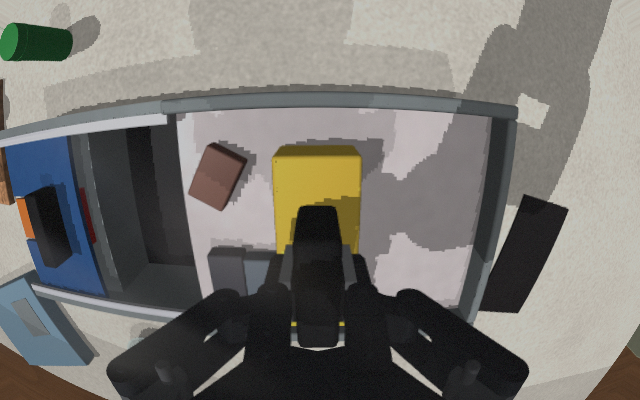

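Chips are being pushed cleanly (blue-grey and dark grey ahead of the foot, brown at 217,177), so I continue over the edge.

```bash
python3 -m pendant '[{"translation":[0.0016,-0.0119,-0.0015],"angular":[0,0,0],"grip":0},{"translation":[0.0016,-0.0119,0],"angular":[0,0,0],"grip":0},{"translation":[0.0016,-0.0119,0],"angular":[0,0,0],"grip":0},{"translation":[0.0016,-0.0119,0],"angular":[0,0,0],"grip":0},{"translation":[0.0016,-0.0119,0],"angular":[0,0,0],"grip":0},{"translation":[0.0016,-0.0119,0],"angular":[0,0,0],"grip":0},{"translation":[0.0016,-0.0119,0],"angular":[0,0,0],"grip":0},{"translation":[0,0,0],"angular":[0,0,0],"grip":0}]'; python3 - <<'E'
from h import *
f=grab('wrist','w7');s=f['state'];y=tool(s).as_matrix()[:,1];print(np.degrees(np.arctan2(y[1],y[0])),st(s['position']))
E
```

```text
clock: 22.4
position: [0.5199, 0.0139, 0.1218]
tool_rot: [0.0, -0.067, 0.998, -0.0]
contact_force: [-0.2, 1.1, -3.0]
opening: 0.0192
finger_force: 79.3
97.66399083612747 [[-0.00045112  0.00919185]]
```

View pics/w7.png

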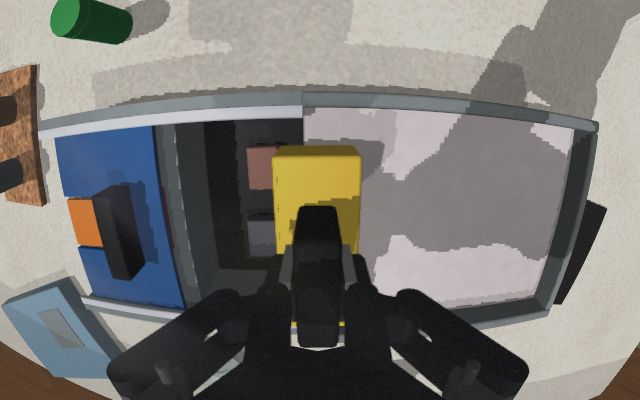

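Front edge of the foot is past the lip, and brown and dark chips show at (262,167) and (262,235) in the well. I push a bit further, then lift away.

```bash
python3 -m pendant '[{"translation":[0.001,-0.007,0],"angular":[0,0,0],"grip":0},{"translation":[0.001,-0.007,0],"angular":[0,0,0],"grip":0},{"translation":[0,0,0],"angular":[0,0,0],"grip":0},{"translation":[0,0,0.04],"angular":[0,0,0],"grip":0},{"translation":[0,0,0.05],"angular":[0,0,0],"grip":0},{"translation":[0,0.05,0.02],"angular":[0,0,-4],"grip":0},{"translation":[0.01,0.055,0],"angular":[0,0,-4],"grip":0},{"translation":[0.01,0.055,0],"angular":[0,0,-4],"grip":0}]'; python3 -m pendant '[{"translation":[0.01,0.055,0],"angular":[0,0,0],"grip":0},{"translation":[0.01,0.055,0],"angular":[0,0,0],"grip":0},{"translation":[0,0.045,0],"angular":[0,0,0],"grip":0},{"translation":[0,0,0],"angular":[0,0,0],"grip":0},{"translation":[0,0,0],"angular":[0,0,0],"grip":0}]'; python3 - <<'E'
from h import *
a=grab('wrist','w8');pickle.dump(a,open('w8.pkl','wb'));f=grab('top','t8');pickle.dump(f,open('t8.pkl','wb'));g=grab('scene','s8')
s=a['state'];y=tool(s).as_matrix()[:,1];print(np.degrees(np.arctan2(y[1],y[0])))
Z=lambda x,r,k:cv2.convertScaleAbs(cv2.resize(x[r[0]:r[1],r[2]:r[3],::-1],None,fx=k,fy=k,interpolation=cv2.INTER_CUBIC),alpha=1.6,beta=15)
A=Z(f['frame'],(165,285,155,475),1.25*1)   #400x150
C=Z(f['frame'],(175,270,210,410),2)  #400x190
D=Z(g['frame'],(110,310,250,450),2) #400x400
B=Z(a['frame'],(0,400,0,640),.625) #400x250
can=np.zeros((600,800,3),np.uint8);can[:250,:400]=B;can[250:400,:400]=A;can[400:590,:400]=C;can[:400,400:]=D
cv2.imwrite('pics/m1.png',can)
E
```

```text
clock: 23.45
position: [0.5418, 0.1624, 0.2322]
tool_rot: [0.0, 0.039, 0.999, 0.0]
contact_force: [0.2, -0.8, -3.2]
opening: 0.0191
finger_force: 79.6
clock: 24.08
position: [0.5616, 0.3154, 0.2315]
tool_rot: [-0.0, 0.037, 0.999, -0.0]
contact_force: [0.3, -0.3, -3.4]
opening: 0.0192
finger_force: 79.7
85.73463664185674
```

View pics/m1.png

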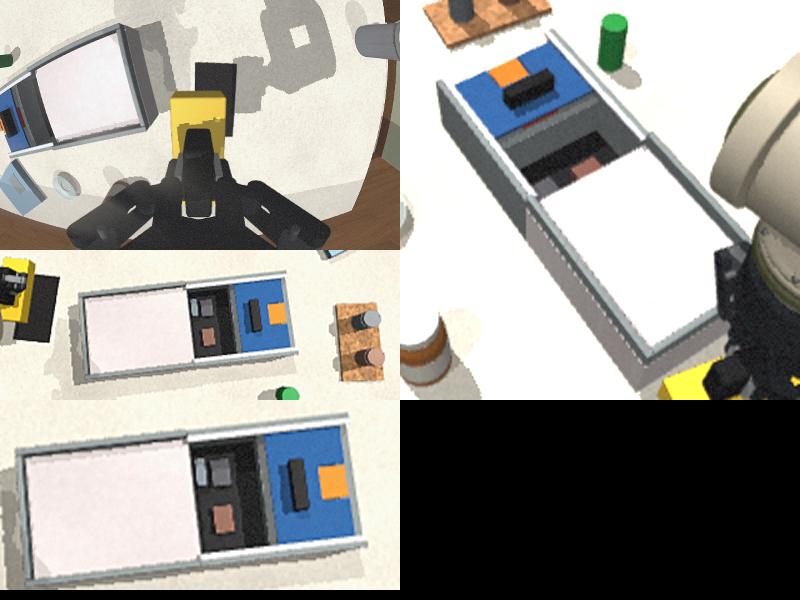

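The tray is clean and all three chips lie in the well. Cores are on the board and the cover is open. Now the scraper goes back to the mat.

```bash
python3 -m pendant '[{"translation":[-0.001,0.033,0],"angular":[0,0,-0.5],"grip":0},{"translation":[0,0,-0.04],"angular":[0,0,0],"grip":0},{"translation":[0,0,-0.05],"angular":[0,0,0],"grip":0},{"translation":[0,0,-0.05],"angular":[0,0,0],"grip":0},{"translation":[0,0,-0.03],"angular":[0,0,0],"grip":0},{"translation":[0,0,-0.008],"angular":[0,0,0],"grip":0},{"translation":[0,0,0],"angular":[0,0,0],"grip":0},{"translation":[0,0,0],"angular":[0,0,0],"grip":0}]'
```

```text
clock: 25.22
position: [0.5616, 0.3489, 0.0557]
tool_rot: [0.001, 0.042, 0.999, 0.001]
contact_force: [-0.2, 0.1, -3.2]
opening: 0.019
finger_force: 79.8
```

```bash
python3 -m pendant '[{"translation":[-0.0005,0,-0.004],"angular":[0,0,0],"grip":0},{"translation":[0,0,-0.004],"angular":[0,0,0],"grip":0},{"translation":[0,0,-0.001],"angular":[0,0,0],"grip":0},{"translation":[0,0,0],"angular":[0,0,0],"grip":0}]'
```

```text
clock: 25.72
position: [0.5607, 0.3488, 0.0472]
tool_rot: [0.001, 0.042, 0.999, 0.0]
contact_force: [-4.7, -4.0, 13.6]
opening: 0.0191
finger_force: 82.3
```

```bash
python3 -m pendant '[{"translation":[0,0,0],"angular":[0,0,0],"grip":1},{"translation":[0,0,0],"angular":[0,0,0],"grip":1},{"translation":[0,0,0],"angular":[0,0,0],"grip":1},{"translation":[0,0,0],"angular":[0,0,0],"grip":1},{"translation":[0,0,0.03],"angular":[0,0,0],"grip":1},{"translation":[0,0,0.05],"angular":[0,0,0],"grip":1},{"translation":[0,0,0.05],"angular":[0,0,0],"grip":1},{"translation":[0,-0.03,0.05],"angular":[0,0,0],"grip":1}]'; python3 -m pendant '[{"translation":[-0.003,-0.055,0],"angular":[0,0,2],"grip":1},{"translation":[-0.003,-0.055,0],"angular":[0,0,2],"grip":1},{"translation":[-0.003,-0.055,0],"angular":[0,0,2],"grip":1},{"translation":[-0.003,-0.055,0],"angular":[0,0,2],"grip":1},{"translation":[-0.003,-0.055,0],"angular":[0,0,2],"grip":1},{"translation":[-0.003,-0.055,0],"angular":[0,0,2],"grip":1},{"translation":[-0.003,-0.055,0],"angular":[0,0,0.6],"grip":1},{"translation":[0,-0.055,0],"angular":[0,0,0],"grip":1}]';python3 -m pendant '[{"translation":[0,-0.008,-0.03],"angular":[0,0,0],"grip":1},{"translation":[0,0,0],"angular":[0,0,0],"grip":1}]'; python3 - <<'E'
from h import *
a=grab('wrist','w9');s=a['state'];pickle.dump(a,open('w9.pkl','wb'));t=grab('top','t9');g=grab('scene','s9')
y=tool(s).as_matrix()[:,1];print(np.degrees(np.arctan2(y[1],y[0])),st(s['position']),ws(0,-.135))
# tray cleanliness & scraper in scene/top vs earlier
f=t
for n,box in [('tray',[(-.07,.02),(.07,.02),(.07,.2),(-.07,.2)])]:
    q=pix(f,[[*ws(*b),.075] for b in box]).astype(np.int32);m=np.zeros((400,640),np.uint8);cv2.fillPoly(m,[q],1)
    v=f['frame'].max(2)[m>0];print(n,np.percentile(v,[0,1,5,50]))
hsv=cv2.cvtColor(t['frame'],cv2.COLOR_RGB2HSV);Y=((abs(hsv[:,:,0].astype(int)-27)<6)&(hsv[:,:,1]>180)&(hsv[:,:,2]>80)).astype(np.uint8)
v,u=np.nonzero(Y[:,:300]);print('yellow',len(u),u.min(),u.max(),v.min(),v.max());print(world(t,[u.mean(),v.mean()],.039))
# blobs well in wrist: brown/dark
E
```

```text
clock: 26.72
position: [0.5598, 0.3195, 0.2262]
tool_rot: [0.0, 0.041, 0.999, 0.0]
contact_force: [0.9, -0.2, -0.2]
opening: 0.0855
finger_force: 0.0
clock: 27.72
position: [0.5389, -0.123, 0.225]
tool_rot: [0.0, -0.068, 0.998, -0.0]
contact_force: [0.6, 0.6, -0.6]
opening: 0.0853
finger_force: 0.0
clock: 27.98
position: [0.5383, -0.1295, 0.1932]
tool_rot: [-0.002, -0.068, 0.998, 0.001]
contact_force: [-0.8, -0.2, 0.1]
opening: 0.0855
finger_force: 0.0
97.74627374636584 [[-0.00152638 -0.13539288]] [ 0.53976896 -0.12890374]
tray [ 90.  95.  97. 141.]
yellow 564 168 193 188 229
[[0.55799064 0.3371757  0.039     ]]
```

```bash
python3 -m pendant '[{"translation":[0.001,0,-0.04],"angular":[0,0,0],"grip":1},{"translation":[0,0,-0.04],"angular":[0,0,0],"grip":1},{"translation":[0,0,-0.025],"angular":[0,0,0],"grip":1},{"translation":[0,0,0],"angular":[0,0,0],"grip":0},{"translation":[0,0,0],"angular":[0,0,0],"grip":0},{"translation":[0,0,0],"angular":[0,0,0],"grip":0},{"translation":[0,0,0],"angular":[0,0,0],"grip":0},{"translation":[0,0,0],"angular":[0,0,0],"grip":0}]' 60; python3 -m pendant '[{"translation":[0,0,0],"angular":[0,0,0],"grip":0},{"translation":[-0.0016,0.0119,0],"angular":[0,0,0],"grip":0},{"translation":[-0.0022,0.016,0],"angular":[0,0,0],"grip":0},{"translation":[-0.0022,0.016,0],"angular":[0,0,0],"grip":0},{"translation":[-0.0022,0.016,0],"angular":[0,0,0],"grip":0},{"translation":[-0.0016,0.0119,0],"angular":[0,0,0],"grip":0},{"translation":[0,0,0],"angular":[0,0,0],"grip":0}]';  python3 - <<'E'
from h import *
s=ctrl.read_state();print(st(s['position']))
f=grab('wrist','w10');pickle.dump(f,open('w10.pkl','wb'))
E
```

```text
clock: 29.12
position: [0.5406, -0.1284, 0.0911]
tool_rot: [0.001, -0.068, 0.998, 0.0]
contact_force: [-0.8, 7.2, 8.1]
opening: 0.0168
finger_force: 59.3
clock: 30.0
position: [0.5311, -0.0569, 0.0912]
tool_rot: [0.001, -0.069, 0.998, -0.0]
contact_force: [-0.6, 1.4, 6.0]
opening: 0.0165
finger_force: 59.2
[[ 0.00105767 -0.06250914]]
```

```bash
python3 -m pendant '[{"translation":[-0.0008,0.006,0],"angular":[0,0,0],"grip":0},{"translation":[-0.0008,0.006,0],"angular":[0,0,0],"grip":0},{"translation":[-0.0008,0.006,0],"angular":[0,0,0],"grip":0},{"translation":[-0.0007,0.005,0],"angular":[0,0,0],"grip":0},{"translation":[-0.0005,0.004,0],"angular":[0,0,0],"grip":0},{"translation":[-0.0005,0.004,0],"angular":[0,0,0],"grip":0},{"translation":[0,0,0],"angular":[0,0,0],"grip":0}]';  python3 - <<'E'
from h import *
s=ctrl.read_state();print(st(s['position']))
E
```

```text
clock: 30.92
position: [0.5274, -0.0291, 0.0912]
tool_rot: [0.001, -0.068, 0.998, -0.003]
contact_force: [-0.5, -14.3, 3.3]
opening: 0.0162
finger_force: 59.7
[[ 0.0011515  -0.03440234]]
```

```bash
python3 -m pendant '[{"translation":[-0.0005,0.004,0],"angular":[0,0,0],"grip":0},{"translation":[0,0,0],"angular":[0,0,0],"grip":0}]';  python3 - <<'E'
from h import *
s=ctrl.read_state();print(st(s['position']))
E
python3 -m pendant '[{"translation":[0.0009,-0.007,0],"angular":[0,0,0],"grip":0},{"translation":[0,0,0],"angular":[0,0,0],"grip":1},{"translation":[0,0,0],"angular":[0,0,0],"grip":1},{"translation":[0,0,0],"angular":[0,0,0],"grip":1},{"translation":[0,0,0],"angular":[0,0,0],"grip":1},{"translation":[0,0,0.04],"angular":[0,0,0],"grip":1},{"translation":[0,0,0.05],"angular":[0,0,0],"grip":1},{"translation":[-0.03,0,0.05],"angular":[0,0,0],"grip":1}]'; python3 -m pendant '[{"translation":[-0.05,0,0.04],"angular":[0,0,0],"grip":1},{"translation":[-0.05,0.03,0.02],"angular":[0,0,0],"grip":1},{"translation":[-0.03,0.03,0],"angular":[0,0,0],"grip":1},{"translation":[0,0,0],"angular":[0,0,0],"grip":1},{"translation":[0,0,0],"angular":[0,0,0],"grip":1}]'
python3 - <<'E'
from h import *
a=grab('wrist','w11');f=grab('top','t11');g=grab('scene','s11')
Z=lambda x,r,k:cv2.convertScaleAbs(cv2.resize(x[r[0]:r[1],r[2]:r[3],::-1],None,fx=k,fy=k,interpolation=cv2.INTER_CUBIC),alpha=1.5,beta=15)
A=Z(f['frame'],(165,285,155,475),1.25)
C=Z(g['frame'],(310,400,340,470),3)[:200] 
D=Z(g['frame'],(80,280,240,440),2)
B=Z(a['frame'],(0,400,0,640),.625)
can=np.zeros((600,800,3),np.uint8);can[:250,:400]=B;can[250:400,:400]=A;can[400:600,:390]=C;can[:400,400:]=D
E2=Z(f['frame'],(175,245,155,215),2.8);can[402:402+E2.shape[0],420:420+E2.shape[1]]=E2
cv2.imwrite('pics/m2.png',can);pickle.dump(f,open('t11.pkl','wb'))
E
```

```text
clock: 31.18
position: [0.5274, -0.0288, 0.0913]
tool_rot: [0.002, -0.068, 0.998, -0.006]
contact_force: [-2.1, -36.3, -0.2]
opening: 0.0165
finger_force: 59.6
[[ 0.00120313 -0.03414839]]
clock: 32.17
position: [0.4969, -0.0295, 0.2312]
tool_rot: [0.0, -0.068, 0.998, -0.0]
contact_force: [0.9, 0.3, 0.2]
opening: 0.0854
finger_force: 0.0
clock: 32.8
position: [0.3684, 0.0303, 0.2889]
tool_rot: [0.0, -0.068, 0.998, -0.0]
contact_force: [0.5, -0.4, 0.2]
opening: 0.0856
finger_force: 0.0
```

View pics/m2.png

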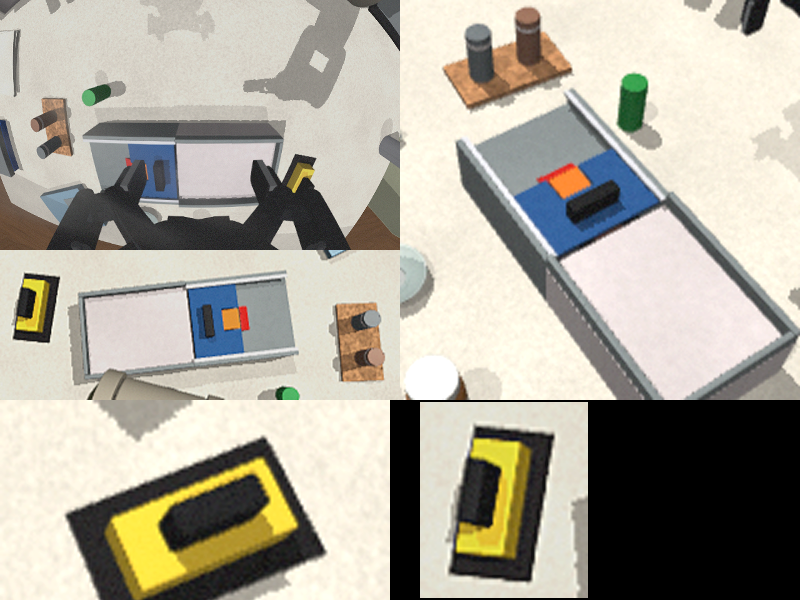

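```bash
python3 - <<'E'
from h import *
f=pickle.load(open('t11.pkl','rb'))
c=lambda L:(np.array(L,float)-[420,402])/2.8+[154.8,174.8]
for L,z in [([(474,438),(530,441),(512,557),(456,552)],.039),([(475,426),(553,433),(531,580),(449,574)],.003)]:
    w=world(f,c(L),z);print(w.round(3).tolist(),w.mean(0))
E
```

```text
[[0.617, 0.364, 0.039], [0.615, 0.31, 0.039], [0.504, 0.319, 0.039], [0.507, 0.372, 0.039]] [0.56097424 0.34151409 0.039     ]
[[0.637, 0.378, 0.003], [0.631, 0.3, 0.003], [0.484, 0.311, 0.003], [0.489, 0.392, 0.003]] [0.56034041 0.34529224 0.003     ]
```

```bash
python3 -c "
from workcell import ctrl
print(ctrl.hand_in())"
```

```text
the job is handed in; nothing more can be done
None
```

I handed the job in at about 33 s: both cores stand on the cork board, all three chips present are in the well, the scraper is back on its mat (centred to a few mm), and the cover is pushed to its home stop with the tongue seated behind the red ledge in the last picture.

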